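Clip a battery pack into its charger cradle

ROBOT

A 6-joint arm with a two-finger parallel gripper is mounted at the origin on a cart in front of the work surface, level with it; the furniture and walls round the work are solid. World frame = base frame: x ahead of the robot, y to its left, z up, the work surface at z = 0. Lengths are in m, angles in degrees, forces in N, time in s.
With the tool pointing down it reaches from about 0.4 to 0.825 m from the base axis. Payload 7 kg.
Tool frame: the origin (TCP) lies on the front face of the gripper's body, between the roots of the fingers; the fingertips stand 66 mm ahead of it and the grasp point (between the pads) lies 47 mm ahead of it; z points along the fingers, y is the line along which they close (so a half turn about z gives the same grasp; the last joint's range is limited). The gripper opens to 88 mm and grips with 3 to 60 N. Pads are 19 mm wide; open, the fingers measure 130 mm over their backs; the gripper's body (78 mm by 193 mm) begins 47 mm behind the grasp point.
Start: joints at [-50.185, 20.546, 0.682, 0, -70.136, -16.507], TCP at [0.267, -0.62, 0.292] pointing down, gripper open.
Joint ranges: [-176.03, 176.03], [-82.01, 121.73], [-58.28, 71.71], [-173.87, 95.51], [-174.79, -0.11], [-173.66, 173.66]. Speed limits (degrees/s): [136.94, 136.94, 172.46, 180, 180, 180].

INTERFACE

Orientations are given as [roll, pitch, yaw] about the fixed x, y, z axes, in that order (R = Rz(yaw) Ry(pitch) Rx(roll)).
In Python, from plant import ctrl gives the robot as it stands.
- The arm moves only by the tool send_rows, never from a script. Its argument "deltas" is a list of rows, each a list of 2 entries, a list of its own where there are three numbers: the shift along the tool's x, y, z each as a share of 800 mm, from -1 to 1, then the turn about the tool's z as a share of 90 degrees, from -1 to 1. A call has exactly 5 rows; each row is the pose to reach, as a shift and turn from the pose commanded when the call began, along the tool's axes at that moment; what a row does not reach only later rows make up. A row lasts 1/12 s, in which the tool goes at most 41.7 mm and 7.16 degrees, less where a joint would pass 70% of its speed; a pose out of reach is approached as far as the arm can. A call with a number of a shift or a turn outside -1 to 1 is refused whole. A call with a gripper value outside its range is refused whole. "gripper" is the opening, from 0 (shut) to 1 (fully open), set as the call begins (left out, the last holds). The fingers move at their own pace and stop on an object; the grip force is fixed at half the most. Time passes only in rows, so rows that repeat a pose let the fingers close, or fill a call up. It gives the time, the measured TCP pose, the force, the opening and the grip force at its end, in the units of the state.
- ctrl.get_obs(): the state, without advancing time (a new reading comes with each control period).
- ctrl.snapshot(name): name is "scene" or "top" or "wrist"; returns a dict with "color" (400x640x3 uint8, red, green, blue), "vertical_fov" (degrees; the focal length in pixels is half the picture's height over the tangent of half this angle, whatever the lens; pixels are square), "cx", "cy" (the principal point, pixels), "k1" (the pictures are not rectified: a ray, as slopes to the right and down, at radius r is drawn at 1 + k1 r^2 times it, then the intrinsics apply), "rvec" (rotation vector, rad) and "tvec" (3), from world to camera coordinates, as OpenCV has them. Camera axes: x right, y down, z forward; pixel columns grow to the right and rows downward; lengths in m; the calibration is good to about 2 mm. A picture is of the moment at which its call begins. There is no depth.
- ctrl.close_job(): hands the job in; it is judged then, once.
Trained networks look in a picture, given as the dict that the camera call returned (one of the last four; its "shot" number tells which), for a name from the list of things; names that differ only in an ending like _2 or _b are one class to them, and where a whole thing is asked for, a point or a joint stands for the part that bears it (a point fixed in the world has none). Each returns a list of dicts, best first, with "conf" (0 to 1); they miss things now and then, are a little off and sometimes report something else, mostly with a low value. They report only what shows in the picture. A call takes as long as a camera call. They do not tell look-alikes from the thing itself.
- ctrl.boxes_of(picture, thing): "xy" ([column, row] as shares, 0 to 1, of the picture: columns of its width, rows of its height, amid what is visible of it).
- ctrl.cut_out(picture, thing): "pixels" (400x640 bool, what is visible of it) and "xy" ([column, row] as shares, 0 to 1, of the picture: columns of its width, rows of its height, amid what is visible of it).
The state is a dict: "clock": time; "joint_pos": joint angles; "qvel": joint speeds; "tau": joint torques, N m; "tool_pos": TCP position; "orientation": TCP orientation; "force": force on the tool from outside, world axes, zero at the start; "moment": the same for the moment, N m; "opening": finger opening in m; "gripper_force": force on a finger pad.
Only numpy, scipy, OpenCV 4.12 (cv2) and the standard library are available. Lean on these libraries where they do the work, as an engineer would, in place of code of your own. Each camera call takes 0.05 s, during which the arm holds its last target. There are 200 camera calls.

TASK

Put the black battery pack into the empty grey charger cradle on the bench: tilt it so that one end goes in under the overhanging lip, then lower the other end gently until the pack lies flat on the seat inside the cradle, and let go of it. Do not let it drop in, and leave the tin, the spool and the roll of tape where they are.

Things in the scene. Friction and masses are not known exactly. Their poses are not given: they have to be found in the camera images.
- pack_center (a point): centre (half-way up) of the loose battery pack: a flat, stiff, plain black slab 46 x 120 x 10 mm, about 0.06 kg, lying flat on the bench, left or right of the charger, its length pointing roughly away from the robot. Axes: x along its 46 mm width, y along its 120 mm length, z up through its 10 mm thickness. Both ends are alike and either may go under the lip.
- pack_end_a (a point): middle of the pack's end face at +y, 60 mm from its centre, half-way up its thickness.
- pack_end_b (a point): middle of the pack's end face at -y, 60 mm from its centre, half-way up its thickness.
- charger: grey charger cradle, fixed to the bench, 168 (its x) x 92 (its y) x 45 mm high. Origin: centre of its underside, on the bench; x points to the end with the lip (away from the robot), z up. Foot slab 12 mm high. The bay is 127 mm long, x = -63.5 mm (near stop) to +63.5 mm (far wall under the lip). The pack goes in only tilted, about 6 to 25 degrees, lip end low.
- charger_seat (a point): centre of the raised metal seat on which the pack lies in the end: its top, 22 mm above the bench, 127 long x 36 mm wide (narrower than the pack). Same axes as the charger. The sides are open for fingers from x = -48 to +49 mm, with nothing beside the seat down to the foot, 10 mm below its top.
- charger_lip (a point): middle of the lip's free edge, at its underside: 49.5 mm from the bay's centre, 40 mm above the bench (18 mm above the seat). The lip is 5 mm thick and reaches 14 mm from the far wall back over the bay. Below it, cheeks with inner faces at y = +-27 mm guide the pack's end.
- charger_stop (a point): middle of the inner top edge of the near stop, 63.5 mm from the bay's centre, 34 mm above the bench (12 mm above the seat); it has a thumb notch 18 mm wide in the middle. Cheeks of the same height with inner faces at y = +-27 mm run 15 mm from it along the bay.
- tip_tin: bystander: open round tin of wire, 60 mm across, 28 mm high; origin at the centre of its underside.
- solder_spool: bystander: small spool of solder, 45 mm across, 26 mm high, standing on its flange; origin at the centre of its underside.
- tape_2: bystander: roll of black tape lying flat, 64 mm across, 19 mm high; origin at the centre of its underside.
Things that resemble listed ones, but are neither listed nor needed, are in the scene too. Leave any green look-alike of the part that bears pack_center alone.

How it is judged:
By the outcome, as a careful person would: the job done as asked, in the order asked, and still so for the second after the job is handed in, with the robot touching nothing.
It also fails if it takes over 42 s, if anything falls off the work surface, if the arm or the gripper's body presses on something with over 40 N, if the wrist force passes 120 N, or if a joint passes its speed limit or range.

## Working session

There is one attempt and no reset: what is moved stays moved. The work goes in short steps, Python scripts to look and compute and a tool call to move; the robot and the scene stay as the last step left them, time stands still between calls to the robot, and variables do not carry over. Pictures are saved under pics/ and viewed, at most 13 in all, crops included, and the job is handed in when it is done.

Besides the shell and the picture viewer there is one more tool, called after ">>>" as name(argument=value, ...) on one line, values as JSON. send_rows: Moves the arm, as the interface text tells. Shift numbers are shares of 800 mm and turn numbers shares of 90 degrees, none past 1 either way. Its arguments: {"type":"object","properties":{"deltas":{"type":"array","items":{"type":"array"}},"gripper":{"type":"number"}},"required":["deltas"]}

```bash
mkdir -p pics
cat > h.py <<'E'
import numpy as np, cv2
from scipy.spatial.transform import Rotation as Ro
from plant import ctrl
def cam(p):
    f=200/np.tan(np.radians(p["vertical_fov"])/2)
    K=np.array([[f,0,p["cx"]],[0,f,p["cy"]],[0,0,1]]);return K,np.array([p["k1"],0,0,0,0.]),np.array(p["rvec"],float),np.array(p["tvec"],float)
def proj(p,P):
    K,d,r,t=cam(p);return cv2.projectPoints(np.array(P,float).reshape(-1,1,3),r,t,K,d)[0][:,0]
def ray(p,uv,z):
    K,d,r,t=cam(p);n=cv2.undistortPoints(np.array(uv,float).reshape(-1,1,2),K,d)[:,0]
    R=cv2.Rodrigues(r)[0];c=-R.T@t;D=np.c_[n,np.ones(len(n))]@R
    return c+D*((z-c[2])/D[:,2])[:,None]
def save(p,n): cv2.imwrite("pics/"+n+".png",p["color"][...,::-1])
E
python3 - <<'E'
from h import *
o=ctrl.get_obs();print(o)
for c in ["top","scene"]:
    p=ctrl.snapshot(c);save(p,c+"0")
    for t,z in [("pack_center",.01),("charger",.0),("charger_seat",.022),("charger_lip",.04),("charger_stop",.034),("tip_tin",.028),("solder_spool",.026),("tape_2",.019),("pack_end_a",.005)]:
        for b in ctrl.boxes_of(p,t)[:4]:
            uv=np.array(b["xy"])*[640,400];print(c,t,round(b["conf"],2),uv.round(1),ray(p,uv,z)[0].round(4))
E
```

```text
{'clock': 0.0, 'joint_pos': array([-5.01865500e+01,  2.05914099e+01,  6.32956624e-01, -1.93760840e-02,
       -7.01367675e+01, -1.65083936e+01]), 'qvel': array([ 0.01224456, -0.07754362, -0.00427153, -0.00679923, -0.1136683 ,
        0.05518066]), 'tau': array([ 1.42088484e-03, -5.82714593e+01,  2.93060911e+01,  6.99731067e+00,
        6.72025941e-03, -2.31981066e-04]), 'tool_pos': array([ 0.26688701, -0.61957141,  0.29121902]), 'orientation': array([ 1.79903528e+02, -9.59620370e-03, -1.56701534e+02]), 'force': array([-0.62095957, -0.19558694,  0.16363929]), 'moment': array([ 0.00343227, -0.04808929,  0.00097421]), 'gripper_force': 0.0, 'opening': 0.08730203299193058}
top pack_center 0.94 [364.1 209.5] [ 0.5534 -0.0779  0.01  ]
top pack_center 0.83 [430.3 191.3] [ 0.5916 -0.2352  0.01  ]
top pack_center 0.63 [287.9 293.7] [0.3655 0.1041 0.01  ]
top pack_center 0.44 [246.4 217.4] [0.544  0.2004 0.01  ]
top charger 0.8 [244.5 213. ] [0.5565 0.2073 0.    ]
top charger_seat 0.74 [244.  215.7] [0.5462 0.2035 0.022 ]
top charger_lip 0.72 [244.5 216.2] [0.5419 0.1982 0.04  ]
top charger_sto
[... 588 characters left out ...]
enter 0.61 [264.  264.1] [0.5455 0.2123 0.01  ]
scene charger 0.56 [263.1 261.7] [0.5589 0.2036 0.    ]
scene charger 0.23 [339.8 205.2] [ 0.5431 -0.0836 -0.    ]
scene charger_seat 0.84 [262.9 262. ] [0.545  0.2153 0.022 ]
scene charger_lip 0.65 [268.2 261.2] [0.5261 0.2135 0.04  ]
scene charger_stop 0.64 [263.8 263.1] [0.5335 0.222  0.034 ]
scene tip_tin 0.7 [275.4 194.3] [0.6891 0.0273 0.028 ]
scene solder_spool 0.59 [204.3 241.1] [0.7047 0.2732 0.026 ]
scene tape_2 0.5 [306.8 173.1] [ 0.691  -0.1063  0.019 ]
scene pack_end_a 0.97 [335.9 202.1] [ 0.5563 -0.0818  0.005 ]
scene pack_end_a 0.94 [346.  280.9] [0.3619 0.1105 0.005 ]
scene pack_end_a 0.73 [356.6 171.9] [ 0.5929 -0.2235  0.005 ]
```

View pics/top0.png

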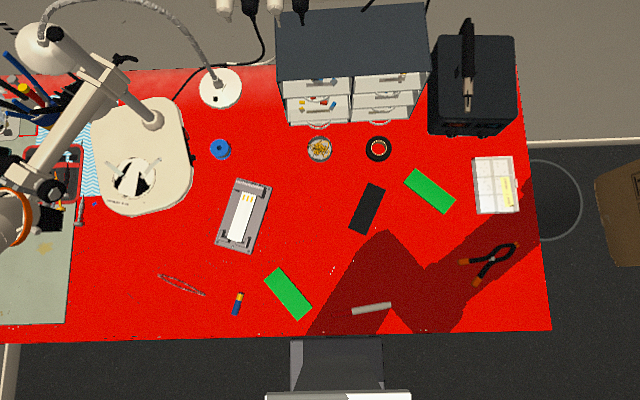

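View pics/scene0.png

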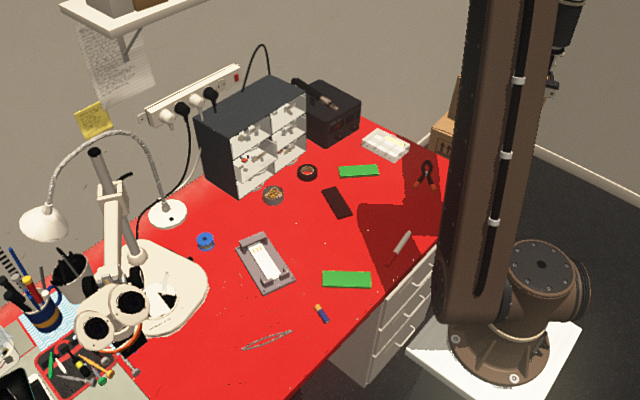

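Run:
```python
from h import *
p=ctrl.snapshot("top")
for m in ctrl.cut_out(p,"pack_center")[:4]:
    uv=np.array(m["xy"])*[640,400];M=m["pixels"];
    print(uv.round(),m["conf"],p["color"][M].mean(0).round())
    pts=np.argwhere(M)[:,::-1].astype(float)
    W=ray(p,pts,.01)[:,:2];r=cv2.minAreaRect((W*1000).astype(np.float32));print(r, W.mean(0))
for m in ctrl.cut_out(p,"charger")[:1]:
    W=ray(p,np.argwhere(m["pixels"])[:,::-1].astype(float),.025)[:,:2];print("ch",cv2.minAreaRect((W*1000).astype(np.float32)),W.mean(0))
c=p["color"][155:265,200:400];cv2.imwrite("pics/crop.png",cv2.resize(c[...,::-1],None,fx=4,fy=4,interpolation=2))
```

```text
[367. 211.] 0.91 [33. 34. 33.]
((556.8759765625, -84.16387939453125), (44.785804748535156, 119.45935821533203), 63.919429779052734) [ 0.55618635 -0.08339197]
[284. 292.] 0.91 [ 33. 185.  65.]
((365.7673645019531, 106.23634338378906), (118.05821990966797, 46.67417907714844), 38.22525405883789) [0.36612018 0.1056046 ]
[428. 191.] 0.81 [ 39. 169.  57.]
((593.6316528320312, -231.5449981689453), (121.10272216796875, 52.73190689086914), 47.16207504272461) [ 0.59258641 -0.23293163]
ch ((546.8128662109375, 203.88694763183594), (91.6329345703125, 166.30740356445312), 72.52777099609375) [0.54549114 0.20434479]
```

View pics/crop.png

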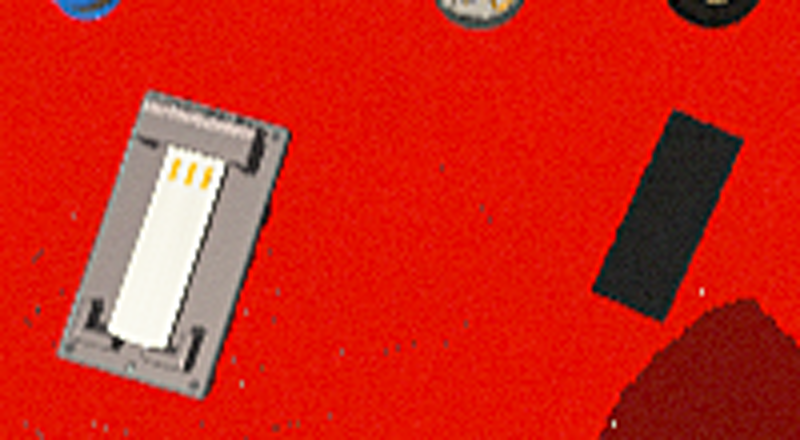

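Candidates: black slab (367,210), green slabs (430,191) and (288,294), black tape (378,149). The crop confirms that the plain black slab is the pack. The empty cradle is at (243,215), with its lip at the far end.

```bash
cat >> h.py <<'E'
def go(pos,yaw):
    o=ctrl.get_obs();R=Ro.from_euler('xyz',[180,0,o["orientation"][2]],degrees=True)
    d=R.inv().apply(np.array(pos)-o["tool_pos"])/.8
    t=-((yaw-o["orientation"][2]+180)%360-180)/90
    print("pos",o["tool_pos"].round(4),"rpy",o["orientation"].round(2),"F",np.round(o["force"],1),"op",round(o["opening"],4),"t",round(o["clock"],2));print("delta",d.round(4),"turn",round(t,4))
E
python3 -c "
from h import *
go([.55,-.09,.25],-26.1)"
```

```text
pos [ 0.2671 -0.6199  0.2922] rpy [-180.      0.   -156.69] F [ 1.   0.3 -0.7] op 0.088 t 1.15
delta [-0.5869  0.4684  0.0527] turn -1.451
```

>>> send_rows(deltas=[[[-0.587,0.468,0.053],-1],[[-0.587,0.468,0.053],-1],[[-0.587,0.468,0.053],-1],[[-0.587,0.468,0.053],-1],[[-0.587,0.468,0.053],-1]], gripper=1)

```text
clock: 1.57
tool_pos: [0.3654, -0.435, 0.2775]
orientation: [-180.0, -0.0, -120.6]
force: [1.4, 0.1, -0.3]
opening: 0.0874
gripper_force: 0.0
```

```bash
python3 -c "
from h import *
go([.55,-.09,.25],-26.1)"
```

```text
pos [ 0.3654 -0.435   0.2775] rpy [-179.98   -0.   -120.56] F [ 1.4  0.1 -0.3] op 0.0874 t 1.57
delta [-0.4887  0.0206  0.0343] turn -1.0495
```

>>> send_rows(deltas=[[[-0.489,0.021,0.034],-1],[[-0.489,0.021,0.034],-1],[[-0.489,0.021,0.034],-1],[[-0.489,0.021,0.034],-1],[[-0.489,0.021,0.034],-1]])

```text
clock: 1.98
tool_pos: [0.4645, -0.252, 0.2634]
orientation: [-179.9, -0.0, -84.7]
force: [0.9, 0.2, -1.2]
opening: 0.0876
gripper_force: 0.0
```

```bash
python3 -c "
from h import *
go([.55,-.09,.25],-26.1)"
```

```text
pos [ 0.4645 -0.252   0.2634] rpy [-1.7995e+02 -2.0000e-02 -8.4710e+01] F [ 0.9  0.2 -1.2] op 0.0876 t 1.98
delta [-0.1918 -0.125   0.0167] turn -0.6513
```

>>> send_rows(deltas=[[[-0.192,-0.125,0.017],-0.65],[[-0.192,-0.125,0.017],-0.65],[[-0.192,-0.125,0.017],-0.65],[[-0.192,-0.125,0.017],-0.65],[[-0.192,-0.125,0.017],-0.65]])

```text
clock: 2.4
tool_pos: [0.5523, -0.0884, 0.2493]
orientation: [-180.0, -0.0, -48.8]
force: [-0.5, -0.1, -0.4]
opening: 0.0876
gripper_force: 0.0
```

```bash
python3 -c "
from h import *
go([.55,-.09,.25],-26.1)"
```

```text
pos [ 0.5523 -0.0884  0.2493] rpy [-1.7995e+02 -3.0000e-02 -4.8760e+01] F [-0.5 -0.1 -0.4] op 0.0876 t 2.4
delta [-0.0004  0.0034 -0.0009] turn -0.2518
```

>>> send_rows(deltas=[[[0,0.003,0],-0.252],[[0,0.003,0],-0.252],[[0,0.003,0],-0.252],[[0,0.003,0],-0.252],[[0,0.003,0],-0.252]])

```text
clock: 2.82
tool_pos: [0.5486, -0.0938, 0.2495]
orientation: [-180.0, -0.0, -26.7]
force: [0.1, 1.0, -0.4]
opening: 0.0877
gripper_force: 0.0
```

Run:
```python
from h import *
p=ctrl.snapshot("wrist");save(p,"w1")
for m in ctrl.cut_out(p,"pack_center")[:2]:
    M=m["pixels"];print(m["conf"],p["color"][M].mean(0).round(),M.sum())
    W=ray(p,np.argwhere(M)[:,::-1].astype(float),.01)[:,:2];print(cv2.minAreaRect((W*1000).astype(np.float32)),W.mean(0))
go([.55,-.09,.25],-26.1)
```

```text
0.93 [116. 218.  95.] 6884
((592.5562133789062, -231.4425048828125), (120.94032287597656, 46.46647644042969), 47.85569381713867) [ 0.59351659 -0.23079301]
0.67 [105.  56.  53.] 5534
((555.6094970703125, -84.56427001953125), (44.949066162109375, 117.65032958984375), 63.802955627441406) [ 0.55766121 -0.08573914]
pos [ 0.5485 -0.0939  0.2496] rpy [-1.7999e+02 -1.0000e-02 -2.6810e+01] F [ 0.6 -0.7 -0.4] op 0.0875 t 2.92
delta [-0.0006 -0.0052 -0.0005] turn -0.0078
```

View pics/w1.png

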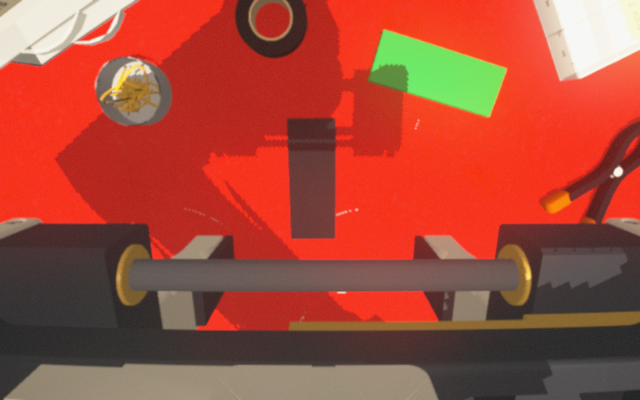

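The wrist picture shows the black pack at cols 288–335, rows 118–238, square to the gripper. It agrees with the top view within 1–2 mm.

```bash
python3 -c "
from h import *
go([.570,-.0911,.068],-26.15)"
```

```text
pos [ 0.5485 -0.0939  0.2496] rpy [-1.7999e+02 -1.0000e-02 -2.6810e+01] F [ 0.6 -0.7 -0.4] op 0.0875 t 2.92
delta [ 0.0223 -0.0152  0.227 ] turn -0.0073
```

>>> send_rows(deltas=[[[0.022,-0.015,0.05],-0.007],[[0.022,-0.015,0.1],-0.007],[[0.022,-0.015,0.15],-0.007],[[0.022,-0.015,0.19],-0.007],[[0.022,-0.015,0.21],-0.007]])

```text
clock: 3.33
tool_pos: [0.5673, -0.0914, 0.0772]
orientation: [179.8, 0.3, -26.2]
force: [-1.2, -0.1, 0.3]
opening: 0.0875
gripper_force: 0.0
```

```bash
python3 -c "
from h import *
go([.570,-.0911,.068],-26.15)"
```

```text
pos [ 0.5673 -0.0914  0.0772] rpy [179.84   0.28 -26.2 ] F [-1.2 -0.1  0.3] op 0.0875 t 3.33
delta [ 0.0028 -0.0018  0.0115] turn -0.0006
```

>>> send_rows(deltas=[[[0,0,0.007],0],[[0,0,0.014],0],[[0,0,0.014],0],[[0,0,0.014],0],[[0,0,0.014],0]])

```text
clock: 3.75
tool_pos: [0.5706, -0.0909, 0.0718]
orientation: [-179.9, -0.1, -26.0]
force: [0.6, -0.1, 0.9]
opening: 0.0875
gripper_force: 0.0
```

```bash
python3 -c "
from h import *
go([.570,-.0911,.068],-26.15)"
```

```text
pos [ 0.5706 -0.0909  0.0718] rpy [-1.7991e+02 -1.3000e-01 -2.5970e+01] F [ 0.6 -0.1  0.9] op 0.0875 t 3.75
delta [-0.0006  0.0006  0.0048] turn 0.002
```

>>> send_rows(deltas=[[[0,0,0.0045],0.002],[[0,0,0.0045],0.002],[[0,0,0.0045],0.002],[[0,0,0.0045],0.002],[[0,0,0.0045],0.002]])

```text
clock: 4.17
tool_pos: [0.5698, -0.0909, 0.0669]
orientation: [-180.0, -0.0, -26.1]
force: [-0.1, 0.2, 0.7]
opening: 0.0879
gripper_force: 0.0
```

>>> send_rows(deltas=[[[0,0,0],0],[[0,0,0],0],[[0,0,0],0],[[0,0,0],0],[[0,0,0],0]], gripper=0.3)

```text
clock: 4.58
tool_pos: [0.5697, -0.091, 0.0666]
orientation: [180.0, 0.0, -26.1]
force: [0.7, 0.4, -0.2]
opening: 0.0598
gripper_force: 0.0
```

>>> send_rows(deltas=[[[0,0,-0.001],0],[[0,0,-0.001],0],[[0,0,-0.001],0],[[0,0,-0.001],0],[[0,0,-0.001],0]], gripper=0.3)

```text
clock: 5.0
tool_pos: [0.5697, -0.0909, 0.0675]
orientation: [-180.0, -0.0, -26.1]
force: [-0.2, 0.5, 1.4]
opening: 0.0455
gripper_force: 30.0
```

>>> send_rows(deltas=[[[0,0,0],0],[[0,0,0],0],[[0,0,-0.02],0],[[0,0,-0.05],0],[[0,0,-0.09],0]])

```text
clock: 5.42
tool_pos: [0.5681, -0.091, 0.138]
orientation: [179.9, 0.2, -26.2]
force: [-0.2, -0.2, -0.8]
opening: 0.0457
gripper_force: 30.0
```

```bash
cat > ch.py <<'E'
from h import *
def chg(p,box,z=.022):
    x0,x1,y0,y1=box;c=p["color"].astype(int);r,g,b=c[...,0],c[...,1],c[...,2]
    V=np.zeros(r.shape,bool);V[y0:y1,x0:x1]=1
    W=V&(r>185)&(g>160)
    n,l,s,_=cv2.connectedComponentsWithStats(W.astype(np.uint8));k=1+s[1:,4].argmax()
    q=ray(p,np.argwhere(l==k)[:,::-1].astype(float),z)[:,:2]*1000
    rs=cv2.minAreaRect(q.astype(np.float32));print("seat",rs)
    N=V&~((r>140)&(g<60)&(b<60))&~((r<140)&(g<40))
    n,l,s,_=cv2.connectedComponentsWithStats(N.astype(np.uint8));k=1+s[1:,4].argmax()
    pts=np.argwhere(l==k)[:,::-1].astype(float)
    for zz in (0,.012): print("foot z",zz,cv2.minAreaRect((ray(p,pts,zz)[:,:2]*1000).astype(np.float32)))
E
python3 - <<'E'
from ch import *
p=ctrl.snapshot("top");save(p,"t1");chg(p,(208,278,165,265))
p=ctrl.snapshot("scene");chg(p,(225,305,222,300))
K,d,r,t=cam(p);R=cv2.Rodrigues(r)[0];print(-R.T@t)
go([.50,.15,.16],-17.5)
E
```

```text
Traceback (most recent call last):
  File "ch.py", line 6, in chg
    n,l,s,_=cv2.connectedComponentsWithStats(W.astype(np.uint8));k=1+s[1:,4].argmax()
                                                                     ~~~~~~~~~~~~~~^^
ValueError: attempt to get argmax of an empty sequence
```

View pics/t1.png

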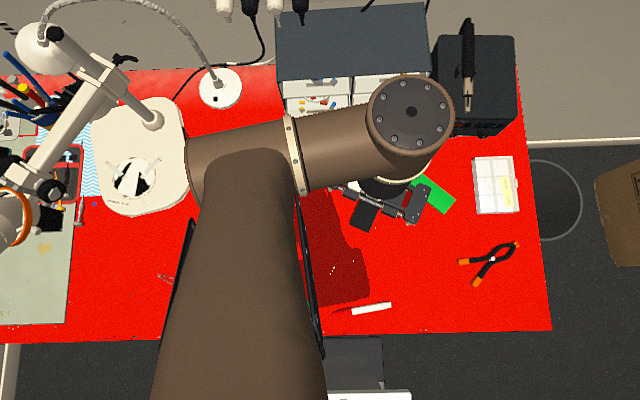

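The arm now hides the cradle from the top camera, so I'll measure it on the first top and scene pictures.

Run:
```python
from ch import *
for n,b in (("top",(208,278,165,265)),("scene",(225,305,222,300))):
    p=dict(ctrl.snapshot(n));p["color"]=cv2.imread(f"pics/{n}0.png")[...,::-1];print(n);chg(p,b)
    K,d,r,t=cam(p);R=cv2.Rodrigues(r)[0];print("cam",-R.T@t)
go([.50,.15,.16],-17.5)
```

```text
top
seat ((545.2323608398438, 210.22499084472656), (35.44072341918945, 117.71498107910156), 71.87545013427734)
foot z 0 ((551.56689453125, 209.85870361328125), (94.67729187011719, 171.24014282226562), 72.06600952148438)
foot z 0.012 ((549.5046997070312, 207.10409545898438), (93.43641662597656, 168.9958038330078), 72.06600952148438)
cam [ 3.94231795e-01 -3.11397511e-04  9.15584195e-01]
scene
seat ((544.3963012695312, 210.278564453125), (38.1500129699707, 122.01080322265625), 72.42842102050781)
foot z 0 ((557.3735961914062, 198.13772583007812), (106.53974151611328, 199.6214141845703), 71.75745391845703)
foot z 0.012 ((550.0397338867188, 204.0375213623047), (105.20927429199219, 197.12857055664062), 71.75745391845703)
cam [-0.02991149  0.67058227  0.96093361]
pos [ 0.5712 -0.0907  0.1419] rpy [-179.84   -0.25  -26.12] F [-0.2 -0.5 -1.7] op 0.0456 t 5.57
delta [-0.2124 -0.231  -0.0226] turn -0.0957
```

```bash
python3 -c "
from h import *
go([.5167,.2191,.15],-18)"
```

```text
pos [ 0.5712 -0.0907  0.1419] rpy [-179.84   -0.25  -26.12] F [-0.2 -0.5 -1.7] op 0.0456 t 5.57
delta [-0.2316 -0.3178 -0.0101] turn -0.0902
```

>>> send_rows(deltas=[[[-0.02,-0.027,-0.005],-0.03],[[-0.05,-0.07,-0.01],-0.06],[[-0.08,-0.11,-0.01],-0.09],[[-0.11,-0.15,-0.01],-0.09],[[-0.12,-0.165,-0.01],-0.09]])

```text
clock: 5.98
tool_pos: [0.5404, 0.0732, 0.1467]
orientation: [-180.0, 0.0, -17.9]
force: [-0.0, -0.4, -1.2]
opening: 0.0456
gripper_force: 30.0
```

```bash
python3 -c "
from h import *
p=ctrl.snapshot('scene');save(p,'s2');print(ctrl.get_obs()['joint_pos'].round(1))
go([.5167,.2191,.15],-18)"
```

```text
[ 28.3  16.6 -26.4  -0.  -47.   43.8]
pos [0.5408 0.0739 0.1468] rpy [-1.7999e+02  3.0000e-02 -1.7850e+01] F [-1.2  1.5 -0.3] op 0.0454 t 6.03
delta [-0.0842 -0.1635 -0.0041] turn 0.0016
```

View pics/s2.png

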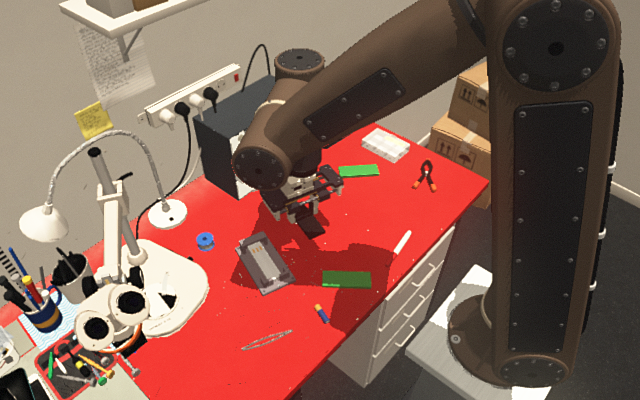

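The picture shows the pack held level at (310,222). The wrist hub at (262,165) will stay on the robot's side of the microscope, so the way to the cradle is clear.

>>> send_rows(deltas=[[[-0.015,-0.028,0],0],[[-0.035,-0.068,0],0],[[-0.055,-0.108,0],0],[[-0.075,-0.146,0],0],[[-0.084,-0.163,0],0]])

```text
clock: 6.45
tool_pos: [0.5174, 0.2176, 0.1466]
orientation: [180.0, 0.0, -17.9]
force: [0.5, -0.4, -0.5]
opening: 0.0457
gripper_force: 30.0
```

Run:
```python
from h import *
p=ctrl.snapshot("wrist");save(p,"w2")
go([.5167,.2191,.125],-18)
q=ctrl.snapshot("scene");save(q,"s3")
a=np.radians(-18);u=np.array([np.cos(a),np.sin(a),0]);v=np.array([-u[1],u[0],0]);C=np.array([.55,.2083,0])
for im,n in((p,"w2m"),(q,"s3m")):
    g=im["color"][...,::-1].copy()
    def poly(L):
        P=proj(im,[C+x*.001*u+y*.001*v+[0,0,z*.001] for x,y,z in L]);
        for e in range(len(P)): cv2.line(g,*[tuple(int(k) for k in P[i%len(P)].round()) for i in(e,e+1)],(255,255,0),1)
    poly([(-63.5,-18,22),(63.5,-18,22),(63.5,18,22),(-63.5,18,22)])
    poly([(-84,-46,12),(84,-46,12),(84,46,12),(-84,46,12)])
    poly([(49.5,-27,40),(63.5,-27,40),(63.5,27,40),(49.5,27,40)])
    poly([(-63.5,-27,34),(-63.5,27,34),(-48.5,27,34),(-48.5,-27,34)])
    if n[0]=="s": g=cv2.resize(g[130:330,150:350],None,fx=3,fy=3,interpolation=2)
    cv2.imwrite(f"pics/{n}.png",g)
```

```text
pos [0.5175 0.2187 0.1466] rpy [-1.7999e+02  1.0000e-02 -1.7870e+01] F [ 0.3  2.6 -0.3] op 0.0453 t 6.5
delta [-0.0011 -0.0002  0.027 ] turn 0.0014
```

View pics/w2m.png

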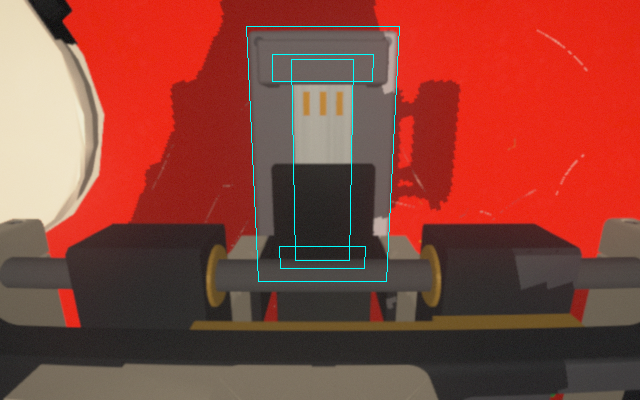

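The model outline lies on the cradle (seat cols 293–352, lip edge near row 81–85), and the pack's front edge (row 163, cols 273–375) is centred on it. Next I press its near end on the stop to tilt it.

Run:
```python
from h import *
p=ctrl.snapshot("wrist")
a=np.radians(-18);u=np.array([np.cos(a),np.sin(a),0]);v=np.array([-u[1],u[0],0]);C=np.array([.55,.2083,0])
z=ctrl.get_obs()["tool_pos"][2]-.0675+.01
for w in ray(p,[[273,163],[375,163]],z): print((w-C)@u*1000,(w-C)@v*1000)
```

```text
12.045999802150774 20.362184712423865
12.158150530713659 -23.54622033081995
```

>>> send_rows(deltas=[[[-0.001,0,0.01],0],[[-0.001,0,0.02],0],[[-0.001,0,0.03],0],[[-0.001,0,0.04],0],[[-0.001,0,0.049],0]])

```text
clock: 7.02
tool_pos: [0.5172, 0.214, 0.1069]
orientation: [179.9, 0.0, -18.1]
force: [-0.3, -0.7, -0.5]
opening: 0.0457
gripper_force: 30.0
```

>>> send_rows(deltas=[[[0,0,0.003],0],[[0,0,0.005],0],[[0,0,0.007],0],[[0,0,0.009],0],[[0,0,0.009],0]])

```text
clock: 7.43
tool_pos: [0.5176, 0.215, 0.1013]
orientation: [-180.0, -0.0, -18.0]
force: [-0.1, -0.3, 1.1]
opening: 0.0457
gripper_force: 30.0
```

>>> send_rows(deltas=[[[0,-0.002,-0.003],0],[[0,-0.004,-0.003],0],[[0,-0.004,-0.003],0],[[0,-0.004,-0.001],0],[[0,-0.004,0.001],0]])

```text
clock: 7.85
tool_pos: [0.5186, 0.2182, 0.1005]
orientation: [-180.0, -0.0, -18.0]
force: [-0.9, -0.6, 6.2]
opening: 0.0457
gripper_force: 30.0
```

>>> send_rows(deltas=[[[0,0,0.001],0],[[0,0,0.002],0],[[0,0,0.003],0],[[0,0,0.004],0],[[0,0,0.004],0]])

```text
clock: 8.27
tool_pos: [0.5189, 0.2181, 0.0977]
orientation: [-180.0, -0.1, -18.0]
force: [0.5, -1.4, 5.8]
opening: 0.0452
gripper_force: 30.0
```

```bash
cat >> h.py <<'E'
a=np.radians(-18);U=np.array([np.cos(a),np.sin(a),0]);V=np.array([-U[1],U[0],0]);C=np.array([.55,.2083,0])
def cc():
    o=ctrl.get_obs();d=o["tool_pos"]-C
    print("charger-frame mm",round(d@U*1000,1),round(d@V*1000,1),"tipz",round(d[2]*1000-66,1),"yaw",round(o["orientation"][2],2),"F",np.round(o["force"],1),"M",np.round(o["moment"],2),"t",round(o["clock"],2))
E
python3 -c "
from h import *
cc()"
```

```text
charger-frame mm -32.6 -0.3 tipz 31.7 yaw -18.0 F [ 0.5 -1.4  5.8] M [-0.39  0.31  0.03] t 8.27
```

>>> send_rows(deltas=[[[0,0,0.001],0],[[0,0,0.0015],0],[[0,0,0.002],0],[[0,0,0.002],0],[[0,0,0.002],0]])

```text
clock: 8.68
tool_pos: [0.519, 0.2181, 0.0962]
orientation: [-180.0, -0.1, -18.0]
force: [0.6, -1.3, 6.7]
opening: 0.0459
gripper_force: 30.0
```

Run:
```python
from h import *
cc()
q=ctrl.snapshot("scene");cv2.imwrite("pics/s4.png",cv2.resize(q["color"][150:310,180:360,::-1],None,fx=4,fy=3.75,interpolation=2)[:600,:800])
```

```text
charger-frame mm -32.5 -0.3 tipz 30.2 yaw -18.0 F [ 0.6 -1.3  6.7] M [-0.53  0.22  0.05] t 8.68
```

View pics/s4.png

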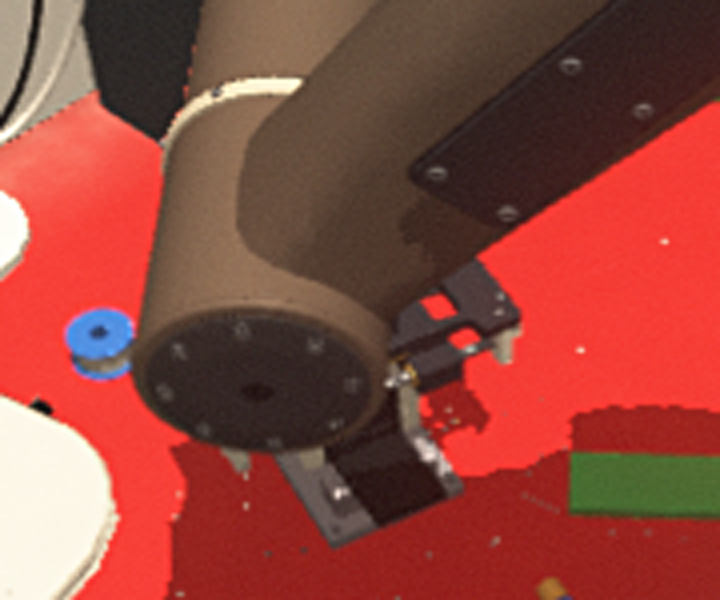

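>>> send_rows(deltas=[[[0,0,-0.002],0],[[0,0,-0.004],0],[[0,0,-0.004],0],[[0,0,-0.004],0],[[0,0,-0.004],0]])

```text
clock: 9.15
tool_pos: [0.5181, 0.2178, 0.0984]
orientation: [180.0, 0.0, -18.0]
force: [0.4, -0.5, -0.6]
opening: 0.0455
gripper_force: 30.0
```

Run:
```python
from h import *
cc()
q=ctrl.snapshot("wrist");g=q["color"][...,::-1].copy()
zg=ctrl.get_obs()["tool_pos"];d=zg-C;xg=d@U*1000;zb=zg[2]*1000-67.5
for th,c in((0,(0,255,0)),(9,(255,255,0)),(14,(255,0,255))):
    t=np.radians(th);P=[]
    for y in(-23,23):P.append(C+(xg+45.2*np.cos(t)+5*np.sin(t))*.001*U+(y-.3)*.001*V+[0,0,.001*(zb+5+5*np.cos(t)-45.2*np.sin(t))])
    P=proj(q,P);print(th,P.round(1));cv2.line(g,*[tuple(int(k) for k in e.round()) for e in P],c,1)
cv2.imwrite("pics/w4.png",cv2.resize(g[50:250,220:430],None,fx=3,fy=3,interpolation=2))
```

```text
charger-frame mm -33.3 -0.8 tipz 32.4 yaw -18.04 F [ 0.4 -0.5 -0.6] M [-0.06  0.15 -0.04] t 9.15
0 [[376.6 164.1]
 [269.8 164.2]]
9 [[374.3 161.3]
 [272.1 161.4]]
14 [[373.  160.9]
 [273.4 161. ]]
```

View pics/w4.png

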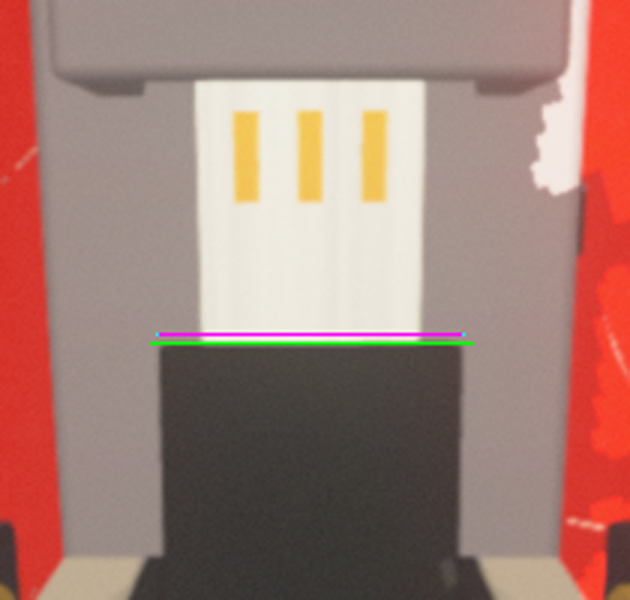

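The crop shows the pack's far edge at about row 165, cols 273–374, with the seat contacts clear ahead. I'll get the tilt from its side edges numerically.

```bash
cat > tilt.py <<'E'
from h import *
def edges(img,rows):
    s=cv2.GaussianBlur(img,(3,3),0).astype(int).sum(2);o=[]
    for r in rows:
        L=s[r];gx=np.diff(L.astype(float));l=250+np.argmin(gx[250:300]);R=350+np.argmax(gx[350:400]);o.append(R-l)
    return np.array(o)
rows=range(172,225,4)
def model(q,zg,th,rows):
    d=zg-C;xg=d@U*1000;zb=zg[2]*1000-67.5;t=np.radians(th);W=[]
    s=np.linspace(45,-15,40)
    P=[[C+(xg+k*np.cos(t)+5*np.sin(t))*.001*U+y*.001*V+[0,0,.001*(zb+5+5*np.cos(t)-k*np.sin(t))] for k in s] for y in(-23,23)]
    a,b=proj(q,P[0]),proj(q,P[1]);w=a[:,0]-b[:,0];return np.interp(rows,a[:,1],w)
E
python3 - <<'E'
from tilt import *
q=ctrl.snapshot("wrist");save(q,"w5");z=ctrl.get_obs()["tool_pos"]
e=edges(q["color"],rows);print(e)
print("flat img",edges(cv2.imread("pics/w2.png"),rows))
print("mod z146",model(q,z,0,rows).round(0))
for th in(0,5,9,14):print(th,model(q,z,th,rows).round(0))
E
```

```text
[101 101 101 101 101 100 100  99  99  99  99  99  99  99]
flat img [104 103 103 103 103 103 103 101 101 101 101 101 100  99]
mod z146 [106. 106. 106. 105. 105. 105. 104. 104. 104. 103. 103. 103. 103. 102.]
0 [106. 106. 106. 105. 105. 105. 104. 104. 104. 103. 103. 103. 103. 102.]
5 [104. 104. 103. 103. 103. 103. 103. 102. 102. 102. 102. 102. 101. 101.]
9 [102. 102. 102. 102. 101. 101. 101. 101. 101. 101. 101. 101. 101. 100.]
14 [100. 100. 100. 100. 100. 100. 100. 100. 100. 100. 100. 100. 100. 100.]
```

>>> send_rows(deltas=[[[0,0,0.002],0],[[0,0,0.004],0],[[0,0,0.005],0],[[0,0,0.0055],0],[[0,0,0.0055],0]])

```text
clock: 9.67
tool_pos: [0.5185, 0.2181, 0.0956]
orientation: [-180.0, -0.0, -18.0]
force: [-4.8, -0.9, 15.8]
opening: 0.0452
gripper_force: 30.0
```

>>> send_rows(deltas=[[[0,0,-0.003],0],[[0,0,-0.005],0],[[0,0,-0.005],0],[[0,0,-0.005],0],[[0,0,-0.005],0]])

```text
clock: 10.08
tool_pos: [0.5182, 0.2178, 0.0979]
orientation: [180.0, 0.0, -18.0]
force: [1.0, 0.5, -1.2]
opening: 0.0452
gripper_force: 30.0
```

Run:
```python
from tilt import *
q=ctrl.snapshot("wrist");save(q,"w6");z=ctrl.get_obs()["tool_pos"];cc()
e=edges(q["color"],rows);print(e)
for th in(5,7,9,11):print(th,(model(q,z,th,rows)-e).mean().round(2))
go(C+.0148*U+[0,0,z[2]],-18)
```

```text
charger-frame mm -33.2 -0.8 tipz 31.9 yaw -18.04 F [-0.3  0.9  0.4] M [-0.07  0.15  0.04] t 10.13
[101 101 101 101  99  99  99  99  99  99  99  99  99  99]
5 2.87
7 2.2
9 1.55
11 0.92
pos [0.5182 0.2178 0.0979] rpy [ 1.7997e+02  2.0000e-02 -1.8040e+01] F [-0.3  0.9  0.4] op 0.0455 t 10.13
delta [ 0.06  -0.001 -0.   ] turn -0.0004
```

>>> send_rows(deltas=[[[0.008,-0.001,-0.001],0],[[0.018,-0.001,-0.001],0],[[0.028,-0.001,-0.001],0],[[0.038,-0.001,-0.001],0],[[0.044,-0.001,-0.001],0]])

```text
clock: 10.55
tool_pos: [0.5534, 0.2074, 0.0989]
orientation: [-180.0, -0.0, -18.1]
force: [0.5, 0.0, -0.8]
opening: 0.0456
gripper_force: 30.0
```

>>> send_rows(deltas=[[[0.003,0,0],0],[[0.006,0,0],0],[[0.009,0,0],0],[[0.012,0,0],0],[[0.014,0,0],0]])

```text
clock: 10.97
tool_pos: [0.5628, 0.2043, 0.0991]
orientation: [-180.0, -0.0, -18.0]
force: [0.5, 0.3, 0.3]
opening: 0.0457
gripper_force: 30.0
```

Run:
```python
from h import *
cc()
q=ctrl.snapshot("wrist");save(q,"w7")
```

```text
charger-frame mm 13.4 0.2 tipz 33.1 yaw -18.03 F [0.5 0.3 0.3] M [-0.02  0.06 -0.03] t 10.97
```

View pics/w7.png

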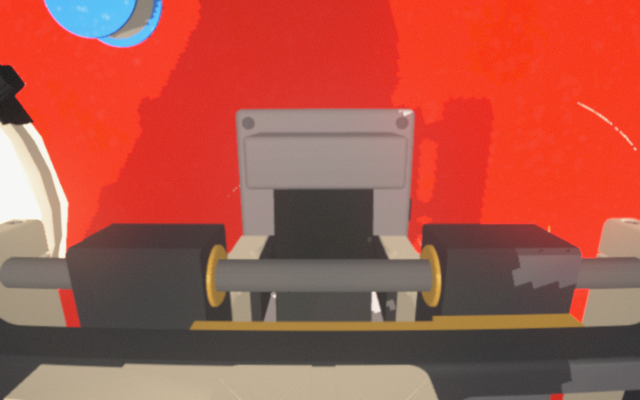

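Run:
```python
from h import *
q=ctrl.snapshot("wrist")
for z in (.04,.045):
    w=ray(q,[[325,188],[242,188],[408,188]],z)-C;print((w@U*1000).round(1),(w@V*1000).round(1))
w=ray(q,[[325,109]],.045)-C;print((w@U*1000).round(1),(w@V*1000).round(1))
```

```text
[48. 48. 48.] [ -0.   36.8 -36.9]
[49.1 49.1 49.1] [  0.   35.6 -35.6]
[81.8] [0.]
```

>>> send_rows(deltas=[[[0.001,0,0.001],0],[[0.001,0,0.002],0],[[0.001,0,0.003],0],[[0.001,0,0.004],0],[[0.001,0,0.004],0]])

```text
clock: 11.48
tool_pos: [0.5633, 0.2041, 0.0956]
orientation: [180.0, 0.0, -18.0]
force: [0.5, 0.7, -0.6]
opening: 0.0451
gripper_force: 30.0
```

>>> send_rows(deltas=[[[-0.001,0,0.001],0],[[-0.001,0,0.002],0],[[-0.001,0,0.003],0],[[-0.001,0,0.004],0],[[-0.001,0,0.004],0]])

```text
clock: 11.9
tool_pos: [0.5626, 0.2045, 0.093]
orientation: [-180.0, -0.0, -18.0]
force: [-2.7, 0.9, 4.3]
opening: 0.0458
gripper_force: 30.0
```

```bash
python3 -c "
from h import *
cc()"
```

```text
charger-frame mm 13.2 0.3 tipz 27.0 yaw -18.02 F [-2.7  0.9  4.3] M [ 0.15  1.11 -0.02] t 11.9
```

>>> send_rows(deltas=[[[0,0,0.0005],0],[[0,0,0.001],0],[[0,0,0.0015],0],[[0,0,0.002],0],[[0,0,0.002],0]])

```text
clock: 12.32
tool_pos: [0.5627, 0.2046, 0.0915]
orientation: [-180.0, -0.0, -18.0]
force: [-3.3, 0.6, 5.4]
opening: 0.0455
gripper_force: 30.0
```

>>> send_rows(deltas=[[[0,0,0.0005],0],[[0,0,0.001],0],[[0,0,0.0015],0],[[0,0,0.0015],0],[[0,0,0.0015],0]])

```text
clock: 12.73
tool_pos: [0.5627, 0.2046, 0.0904]
orientation: [-180.0, -0.0, -18.0]
force: [-2.2, 1.2, 5.7]
opening: 0.0456
gripper_force: 30.0
```

```bash
python3 -c "
from h import *
cc()"
```

```text
charger-frame mm 13.2 0.4 tipz 24.4 yaw -18.01 F [-2.2  1.2  5.7] M [0.23 1.18 0.05] t 12.73
```

>>> send_rows(deltas=[[[0,0,0.0005],0],[[0,0,0.001],0],[[0,0,0.001],0],[[0,0,0.001],0],[[0,0,0.001],0]])

```text
clock: 13.15
tool_pos: [0.5627, 0.2046, 0.0896]
orientation: [-180.0, -0.0, -18.0]
force: [-3.5, 1.5, 6.0]
opening: 0.0457
gripper_force: 30.0
```

>>> send_rows(deltas=[[[0,0,0.0005],0],[[0,0,0.001],0],[[0,0,0.001],0],[[0,0,0.001],0],[[0,0,0.001],0]])

```text
clock: 13.57
tool_pos: [0.5627, 0.2046, 0.0888]
orientation: [-180.0, -0.0, -18.0]
force: [-3.1, 0.1, 5.1]
opening: 0.0455
gripper_force: 30.0
```

```bash
python3 -c "
from h import *
cc()"
```

```text
charger-frame mm 13.3 0.4 tipz 22.8 yaw -18.02 F [-3.1  0.1  5.1] M [ 0.26  1.08 -0.03] t 13.57
```

>>> send_rows(deltas=[[[0,0,0.0005],0],[[0,0,0.001],0],[[0,0,0.001],0],[[0,0,0.001],0],[[0,0,0.001],0]])

```text
clock: 13.98
tool_pos: [0.5627, 0.2046, 0.0885]
orientation: [-180.0, -0.0, -18.0]
force: [-5.2, 1.2, 8.6]
opening: 0.0458
gripper_force: 30.0
```

>>> send_rows(deltas=[[[0,0,0.0005],0],[[0,0,0.001],0],[[0,0,0.001],0],[[0,0,0.001],0],[[0,0,0.001],0]])

```text
clock: 14.4
tool_pos: [0.5627, 0.2046, 0.0885]
orientation: [-180.0, -0.0, -18.0]
force: [-7.8, 0.7, 16.0]
opening: 0.0454
gripper_force: 30.0
```

Run:
```python
from tilt import *
cc();q=ctrl.snapshot("wrist");save(q,"w8");z=ctrl.get_obs()["tool_pos"]
R=range(200,232,4);e=edges(q["color"],R);print(e)
for th in(0,3,6,9):print(th,(model(q,z,th,R)).round(1))
```

```text
charger-frame mm 13.2 0.4 tipz 22.5 yaw -17.99 F [-7.8  0.7 16. ] M [-0.09  2.82 -0.01] t 14.4
[102 102 102 101 101 101 101 100]
0 [104.  103.7 103.4 103.1 102.8 102.5 102.2 101.9]
3 [103.  102.8 102.5 102.3 102.  101.8 101.5 101.3]
6 [102.  101.8 101.7 101.5 101.3 101.1 100.9 100.8]
9 [101.1 100.9 100.8 100.7 100.6 100.5 100.4 100.2]
```

>>> send_rows(deltas=[[[0,0,-0.0005],0],[[0,0,-0.001],0],[[0,0,-0.0015],0],[[0,0,-0.0015],0],[[0,0,-0.0015],0]])

```text
clock: 14.87
tool_pos: [0.5628, 0.2046, 0.0886]
orientation: [-180.0, -0.0, -18.0]
force: [-3.8, 0.8, 8.4]
opening: 0.0457
gripper_force: 30.0
```

```bash
python3 -c "
from h import *
cc()"
```

```text
charger-frame mm 13.3 0.4 tipz 22.6 yaw -18.02 F [-3.8  0.8  8.4] M [ 0.15  1.38 -0.04] t 14.87
```

>>> send_rows(deltas=[[[0,0,0],0],[[0,0,0],0],[[0,0,0],0],[[0,0,0],0],[[0,0,0],0]], gripper=0.85)

```text
clock: 15.28
tool_pos: [0.5627, 0.2042, 0.0876]
orientation: [180.0, 0.0, -18.0]
force: [-0.1, 0.0, -0.2]
opening: 0.0717
gripper_force: 0.0
```

>>> send_rows(deltas=[[[0,0,0],0],[[0,0,0],0],[[0,0,0],0],[[0,0,0],0],[[0,0,-0.005],0]])

```text
clock: 15.7
tool_pos: [0.5623, 0.2041, 0.0913]
orientation: [179.9, 0.0, -18.0]
force: [-0.3, 0.2, -0.6]
opening: 0.0741
gripper_force: 0.0
```

>>> send_rows(deltas=[[[0,0,-0.02],0],[[0,0,-0.05],0],[[0,0,-0.09],0],[[0,0,-0.13],0],[[0,0,-0.15],0]])

```text
clock: 16.12
tool_pos: [0.5639, 0.2049, 0.2164]
orientation: [-179.8, -0.2, -18.0]
force: [0.1, 0.5, 1.4]
opening: 0.0744
gripper_force: 0.0
```

>>> send_rows(deltas=[[[-0.04,0,-0.01],0],[[-0.08,0,-0.01],0],[[-0.12,0,-0.01],0],[[-0.12,0,-0.01],0],[[-0.12,0,-0.01],0]])

```text
clock: 16.53
tool_pos: [0.4704, 0.2346, 0.2209]
orientation: [-179.9, -0.0, -17.9]
force: [0.9, 0.5, 0.8]
opening: 0.0745
gripper_force: 0.0
```

Run:
```python
from h import *
cc();im=ctrl.snapshot("wrist");g=im["color"][...,::-1].copy()
def poly(L,c):
    P=proj(im,[C+x*.001*U+y*.001*V+[0,0,z*.001] for x,y,z in L])
    for e in range(len(P)): cv2.line(g,*[tuple(int(k) for k in P[i%len(P)].round()) for i in(e,e+1)],c,1)
poly([(-61,-23,32),(59,-23,32),(59,23,32),(-61,23,32)],(255,255,0))
cv2.imwrite("pics/w9.png",g)
```

```text
charger-frame mm -83.9 0.4 tipz 154.9 yaw -17.9 F [0.9 0.5 0.8] M [-0.07  0.07 -0.01] t 16.53
```

View pics/w9.png

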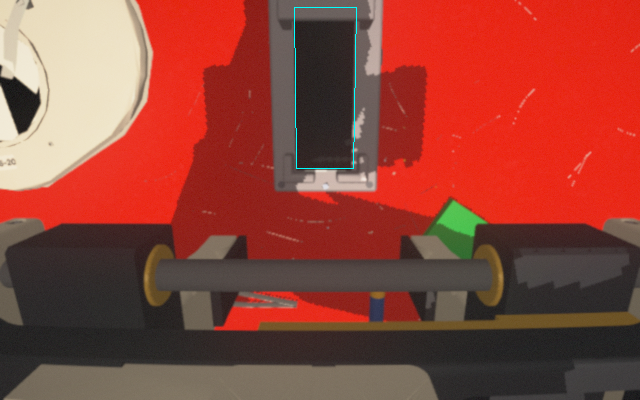

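The pack (cols 295–355, rows 8–168) lies flat on the flat-pack outline, its far end under the lip and its near end inside the stop. The gripper is well clear, so I'm handing in.

```bash
python3 -c "
from h import *
print(ctrl.close_job())"
```

```text
the job is handed in; nothing more can be done
None
```

The black pack lies flat on the cradle's seat, far end under the lip and near end inside the stop; it was tilted in, lowered while gripped and let go, and the job was handed in at about 16.5 s of the 42 s without the tin, spool or tape being touched.

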